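# Right the fallen counter sign and take its panel off for washing

### The arm

A 6-joint arm with a two-finger parallel gripper is mounted at the origin on a cart in front of the work surface, level with it; the furniture and walls round the work are solid. World frame = base frame: x ahead of the robot, y to its left, z up, the work surface at z = 0. Lengths are in mm, angles in rad, forces in N, time in s.
With the tool pointing down it reaches from about 350 to 975 mm from the base axis. Payload 7.1 kg.
Tool frame: the origin (TCP) lies at the very end of the fingers, on their centre line; the grasp point (between the pads) lies 19 mm behind it; z points along the fingers, y is the line along which they close (so a half turn about z gives the same grasp; the last joint's range is limited). The gripper opens to 88 mm and grips with 3 to 60 N. Pads are 20 mm wide; open, the fingers measure 115 mm over their backs; the gripper's body (75 mm by 178 mm) begins 61 mm behind the grasp point.
Start: joints at [-1.274, 0.423, 1.63, -0, 1.089, -0.019], TCP at [194.128, -594.07, 222.675] pointing down, gripper open.
Joint ranges: [-3, 3], [-0.9, 2.11], [0.09, 2.58], [-1.31, 4.45], [0.11, 2.69], [-2.54, 2.54]. Speed limits (rad/s): [2.39, 2.39, 3.01, 3.14, 3.14, 3.14].

### API

Orientations are given as a rotation vector (axis times angle).
In Python, from workcell import ctrl gives the robot as it stands. The module is installed in compiled form; this text tells all that it offers.
- The arm moves only by the shell command python3 -m inch 'ROWS'. ROWS is JSON, a list of rows, each a list of 7 numbers: the shift along the tool's x, y, z scaled (see below), then the turn, a rotation vector about the tool's x, y, z scaled (see below), then the closure, from -1 (fully open) to 1 (shut). In form: [[tx, ty, tz, wx, wy, wz, hand], ...]. A call has 1 to 10 rows; each row is the pose to reach, as a shift and turn from the pose commanded when the call began, along the tool's axes at that moment; what a row does not reach only later rows make up. The controller multiplies each number of a shift by 0.15 m and each number of a turn by pi/4 rad. A row lasts 1/8 s, in which the tool goes at most 62.5 mm and 10.7 degrees, less where a joint would pass 70% of its speed; a pose out of reach is approached as far as the arm can. A call with a number of a shift or a turn outside -1 to 1 is refused whole. A call with a gripper value outside its range is refused whole. The fingers move at their own pace and stop on an object; the grip force is fixed at half the most. Time passes only in rows, so rows that repeat a pose let the fingers close. It gives the time, the measured TCP pose, the force, the opening and the grip force at its end, in the units of the state.
- ctrl.get_obs(): the state, without advancing time (a new reading comes with each control period).
- ctrl.get_image(name): name is "scene" or "top" or "wrist"; returns the picture (384x512x3 uint8, red, green, blue); there is no depth.
- ctrl.camera_params(name): a dict with "vfov" (degrees; the focal length in pixels is half the picture's height over the tangent of half this angle, whatever the lens; pixels are square), "cx", "cy" (the principal point, pixels), "distortion" ([k1, k2, p1, p2, k3] as OpenCV has them; the pictures are not rectified), "eye" and "attitude" of the camera in the world; the wrist camera has in their place "tool_from_camera" (4x4, takes a point from camera to tool coordinates, whose origin is the TCP and whose axes are the flange's). Camera axes: x right, y up, looking along -z (the intrinsics and any distortion apply to the point x, -y, -z); pixel columns grow to the right and rows downward; lengths in mm; the calibration is good to about 2 mm. A picture is of the moment at which its call begins: read the wrist's pose just before it. camera_params takes no time and is no camera call.
- ctrl.close_job(): hands the job in; it is judged then, once.
The state is a dict: "t": time; "qpos": joint angles; "qvel": joint speeds; "joint_torque": joint torques, N m; "ee_pos": TCP position; "orientation": TCP orientation; "ft_force": force on the tool from outside, world axes, zero at the start; "moment": the same for the moment, N m; "width": finger opening in mm; "grasp_force": force on a finger pad.
Only numpy, scipy, OpenCV 4.12 (cv2) and the standard library are available. Lean on these libraries where they do the work, as an engineer would, in place of code of your own. Each camera call takes 0.05 s, during which the arm holds its last target. There are 200 camera calls.

### The job

The counter sign has been knocked over onto its side. Stand it back up on the worktop, gently and with its panel still on it; then lift the soiled panel off its two studs, leaving the stand upright on the worktop, and put the panel into the grey wash-up tub. Leave the other things where they are.

Things in the scene. Friction and masses are not known exactly. Their poses are not given: they have to be found in the camera images.
- sign_stand: Steel counter sign stand, 0.5 to 0.85 kg, at first lying on its own +y side, post level 50 mm above the worktop. Origin: underside of the foot, below the post's centre; z runs up the post, the sign faces -x. Foot 10 mm thick, x -78 to +12, y -50 to +50 mm. Post 18 x 18 mm, bare from z 10 to 183, top at 247. Carrier plate in front of it: x -9 to -15, y -50 to +50, z 193 to 247 mm.
- stand_grip (a point): Point on the axis of the stand's bare post, 72 mm up from the underside of the foot, close to the mass centre (about 65 mm up, 25 mm in front of the post): a good place to take it across the 18 mm post, front to back. Axes as the stand's.
- stand_hang (a point): Point of the stand where the panel's centre is while the panel hangs seated: x -20, y 0, z 235 mm in the stand. Axes as the stand's. The panel hangs with about 2.5 mm of play forward and back and 1 mm sideways.
- stud_mid (a point): Midway between the stand's two brass studs, on the carrier's front face: x -15, y 0, z 237 mm in the stand, axes as the stand's. The studs stick out to -x at y -26 and +26 mm: shank 6 mm thick, head 12 mm across, from 10.5 to 13.5 mm in front of this point.
- sign_panel: Dark sign panel with a painted bagel and a pale wooden rail along the top, 70 to 120 g, hung on the stand's studs. Origin: its centre; z towards the rail, -x its painted face. 84 mm wide (y), 104 mm tall (z -52 to +52), 8 mm thick (x -4 to +4). Keyholes at y -26 and +26 mm: slot 8 mm wide with closed top at z +5, opening below into a hole 16 mm across centred at z -16.
- panel_keyholes (a point): Midway between the centres of the panel's two wide holes, 16 mm below the panel's centre. The stud heads pass only there: from where it hangs, lift the panel 18 mm (16 to 20) along the stand's z, then draw it 15 mm or more forward (stand's -x). At about 23 mm the shanks meet the bottom of the holes and the stand is lifted too.
- panel_rail (a point): Centre of the panel's wooden grip rail, 40 mm above and 2 mm in front of the panel's centre. Rail 84 mm long (y), 24 mm tall (z; its top is the panel's top), 12 mm thick (x): grasp it front to back from above. Post and carrier end 40 mm below its top, so a finger fits behind. Axes as the panel's.
- wash_tub: Open grey plastic tub, fixed to the worktop. Origin: centre of its underside, z up. Outside 110 (x) x 130 (y) x 65 mm tall with a rim up to 67.5 mm; walls 4 mm, inner floor 4 to 5 mm up; grips stick out to y +-81 mm. The panel may stand, lean or lie in it.
- sauce_c: White squeeze bottle standing on the worktop left of the work, 56 mm across, 201 mm tall, loose; origin at the centre of its base. To be left alone.
- dredger: Metal flour shaker standing on the worktop right of the work, 57 mm across, 106 mm tall, loose; origin at the centre of its base. To be left alone.
- steel_cup: Steel cup standing on the worktop right of the work, 61 mm across, 100 mm tall, loose; origin at the centre of its base. To be left alone.
Things that resemble listed ones, but are neither listed nor needed, are in the scene too. What is meant by the sign_panel is not purple, and is the larger of those in its own colour.

How it is judged:
By the outcome, as a careful person would: the job done as asked, in the order asked, and still so for the second after the job is handed in, with the robot touching nothing.
It also fails if it takes over 70 s, if anything falls off the work surface, if the arm or the gripper's body presses on something with over 40 N, if the wrist force passes 120 N, or if a joint passes its speed limit or range.

## Working session

There is one attempt and no reset: what is moved stays moved. The work goes in short steps, Python scripts to look and compute and a shell command to move; the robot and the scene stay as the last step left them, time stands still between calls to the robot, and variables do not carry over. Pictures are saved under pics/ and viewed, at most 10 in all, crops included, and the job is handed in when it is done.

```bash
mkdir -p pics; cat > h.py <<'E'
from workcell import ctrl
import numpy as np, cv2
from scipy.spatial.transform import Rotation as R
def snap(n,f):
    im=ctrl.get_image(n); cv2.imwrite(f'pics/{f}.png',im[:,:,::-1]); return im
def cam(n):
    p=ctrl.camera_params(n); f=192/np.tan(np.radians(p['vfov'])/2)
    K=np.array([[f,0,p['cx']],[0,f,p['cy']],[0,0,1.]]); return p,K,np.array(p['distortion'],float)
E
python3 - <<'E'
from h import *
a=snap('scene','s0');b=snap('top','t0')
for n in('scene','top','wrist'):print(ctrl.camera_params(n))
print(ctrl.get_obs())
E
```

```text
{'vfov': 43.281686291715914, 'cx': 254.15906146062247, 'cy': 193.71791813561214, 'distortion': array([-0.03080474,  0.        ,  0.        ,  0.        ,  0.        ]), 'eye': array([-542.31201662,  687.63742538,  871.8492309 ]), 'attitude': array([ 0.58256909, -1.06239936, -1.89345892])}
{'vfov': 48.963235189388755, 'cx': 260.66711134671465, 'cy': 188.6565017706239, 'distortion': array([-0.0728277,  0.       ,  0.       ,  0.       ,  0.       ]), 'eye': array([4.37423302e+02, 9.62247159e-01, 1.33660382e+03]), 'attitude': array([ 0.07524479, -0.05154824, -1.56280718])}
{'vfov': 59.101712843037646, 'cx': 262.4385497420367, 'cy': 190.98450865526095, 'distortion': array([-0.06146525,  0.        ,  0.        ,  0.        ,  0.        ]), 'tool_from_camera': array([[-4.07404123e-04,  9.52026602e-01,  3.06015005e-01,
         8.52784120e+01],
       [ 9.99999898e-01,  4.48093746e-04, -6.27194262e-05,
        -4.61569459e-02],
       [-1.96833972e-04,  3.06014948e-01, -9.52026687e-01,
        -1.62632384e+02],
       [ 0.00000000e+00,  0.00000000e+00,  0.00000000e+00,
         1.00000000e+00]])}
{'t': 0.1, 'qpos': array([-1.27402890e+00,  4.23791782e-01,  1.63058113e+00, -4.82750055e-06,
        1.08863404e+00, -1.90216160e-02]), 'qvel': array([ 3.38552080e-04, -1.70209630e-03, -1.67522648e-03, -4.49599198e-04,
       -4.39329733e-05,  5.85834639e-04]), 'joint_torque': array([ 2.46844511e-04, -5.45614779e+01, -2.74324501e+01,  6.45519909e-02,
        1.88148947e-02, -3.54563849e-05]), 'ee_pos': array([ 193.96822184, -593.61314406,  221.97511051]), 'orientation': array([-3.10112968e+00, -4.93765055e-01,  3.14037289e-04]), 'ft_force': array([-0.15340181, -0.82980576, -0.02810895]), 'moment': array([ 0.00172966, -0.02309027, -0.00414636]), 'grasp_force': 0.0, 'width': 87.83301918039588}
```

```bash
cd pics; python3 -c "
import cv2,numpy as np
a=cv2.imread('s0.png');b=cv2.imread('t0.png')
cv2.imwrite('t0b.png',cv2.resize(b,(800,600)));cv2.imwrite('s0b.png',cv2.resize(a,(800,600)))"
```

```text
(no output)
```

View pics/t0b.png

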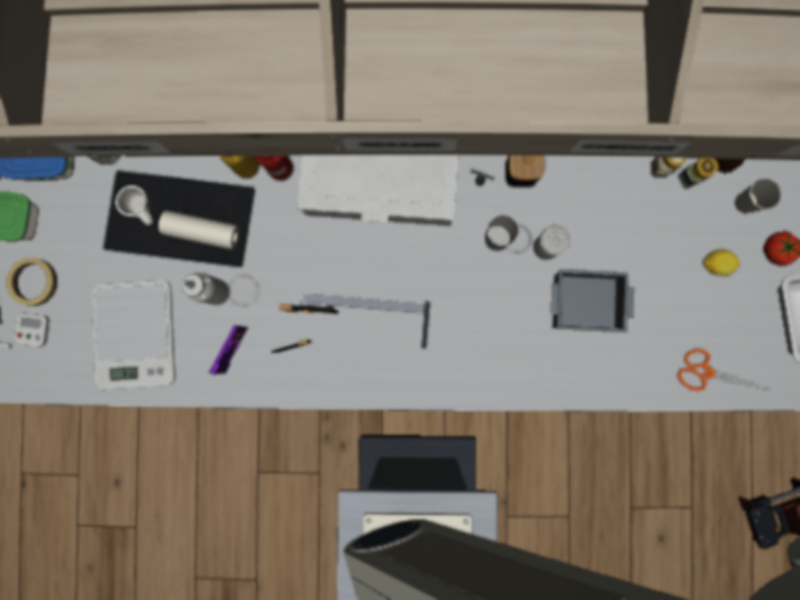

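View pics/s0b.png

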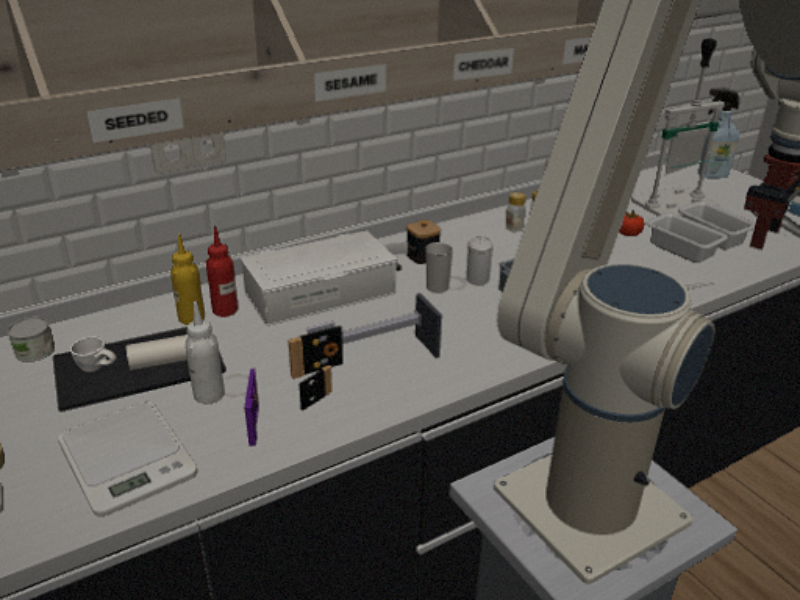

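The top view shows the stand lying with its post along world +y: the foot's upper edge runs (427,302)–(425,348) and the panel is at (280–338, 308), in the 800-px picture. The tub is at (592,302). In the scene view the panel is at (318,350) on the stand. The small panel at (315,388) and the purple one are decoys.

```bash
cat >> h.py <<'E'
def ray(n,px,pose=None):
    p,K,d=cam(n); u=cv2.undistortPoints(np.array(px,float).reshape(-1,1,2),K,d)[:,0]
    v=np.c_[u[:,0],-u[:,1],-np.ones(len(u))]
    if n=='wrist':
        pos,rv=pose; T=np.array(p['tool_from_camera']); Q=R.from_rotvec(rv).as_matrix()
        return Q@T[:3,3]+pos, v@(Q@T[:3,:3]).T
    return np.array(p['eye']), v@R.from_rotvec(p['attitude']).as_matrix().T
def onz(n,px,z,pose=None):
    e,v=ray(n,px,pose); return e+v*((z-e[2])/v[:,2])[:,None]
def delta(pos,rv):  # from current measured pose: units for inch
    o=ctrl.get_obs(); Q=R.from_rotvec(o['orientation'])
    return np.round(np.r_[Q.inv().apply(np.array(pos)-o['ee_pos'])/150,(Q.inv()*R.from_rotvec(rv)).as_rotvec()/(np.pi/4)],3)
E
python3 - <<'E'
from h import *
s=1.5625
print('foot top edge',onz('top',np.array([[427,302],[425,348]])/s,100))
print('post',onz('top',np.array([[340,302],[420,308]])/s,59))
print('panel',onz('top',np.array([[280,308],[338,310]])/s,92))
print('tub rim',onz('top',np.array([[555,270],[628,270],[628,330],[555,330]])/s,67.5))
print('cups',onz('top',np.array([[502,233],[554,241],[197,286]])/s,100))
# test orientation
x=np.array([-.07,1,0]);x/=np.linalg.norm(x);z=np.array([0,0,-1.]);y=np.cross(z,x)
rv=R.from_matrix(np.c_[x,y,z]).as_rotvec();print(rv)
print(delta([390,0,300],rv))
E
```

```text
foot top edge [[524.10676031 -17.14532982 100.        ]
 [437.79357569 -13.87074304 100.        ]]
post [[525.8539828  151.68119751  59.        ]
 [515.21112419  -4.21600236  59.        ]]
panel [[511.3419066  262.22989026  92.        ]
 [508.33699896 151.35518044  92.        ]]
tub rim [[ 590.18356049 -265.61661956   67.5       ]
 [ 591.2468012  -408.50092485   67.5       ]
 [ 474.62353677 -406.27078686   67.5       ]
 [ 473.91426624 -264.42752822   67.5       ]]
cups [[ 656.27077785 -158.818011    100.        ]
 [ 641.6552487  -257.574497    100.        ]
 [ 551.72505927  421.59668518  100.        ]]
[2.14247737 2.29769344 0.        ]
[ 2.471e+00 -3.357e+00 -5.150e-01 -2.000e-03 -1.000e-03 -1.687e+00]
```

```bash
python3 -m inch '[[0.75,-1,-0.5,0,0,-0.85,-1],[0.75,-1,-0.5,0,0,-0.85,-1],[0.75,-1,-0.5,0,0,-0.85,-1],[0.75,-1,-0.5,0,0,-0.85,-1]]'
cat > d.py <<'E'
from h import *
import sys
a=[float(v) for v in sys.argv[1:6]]  # x y z tilt_deg(about stand x axis; + points tool to -Y) yawdeg
def ori(tilt,yaw):
    x=np.array([-np.sin(yaw),np.cos(yaw),0]);z=np.array([0,0,-1.]);y=np.cross(z,x)
    return (R.from_rotvec(-y*tilt)*R.from_matrix(np.c_[x,y,z])).as_rotvec()
print(delta(a[:3],ori(*np.radians(a[3:5]))))
o=ctrl.get_obs();print(o['t'],o['ee_pos'].round(),o['qpos'].round(2))
E
python3 d.py 515 60 300 0 -4
```

```text
t: 0.6
ee_pos: [255.2, -414.1, 298.9]
orientation: [2.764, 1.492, 0.001]
ft_force: [-0.2, -0.4, 0.1]
width: 87.7
grasp_force: 0.0
[ 3.592e+00 -2.870e-01 -8.000e-03  1.000e-03  1.000e-03 -6.510e-01]
0.6 [ 255. -414.  299.] [-1.04  0.13  1.85  0.    1.16 -0.46]
```

```bash
python3 -m inch '[[1,0,0,0,0,-0.4,-1],[1,0,0,0,0,-0.4,-1],[1,0,0,0,0,-0.4,-1],[1,0,0,0,0,-0.4,-1]]'
python3 d.py 515 60 300 0 -4
```

```text
t: 1.1
ee_pos: [338.1, -290.4, 297.6]
orientation: [-2.5, -1.902, 0.0]
ft_force: [-0.1, 0.2, 0.2]
width: 87.9
grasp_force: 0.0
[ 2.566  0.513 -0.016 -0.    -0.    -0.255]
1.1 [ 338. -290.  298.] [-0.74  0.06  1.93  0.    1.15 -0.47]
```

```bash
python3 -m inch '[[1,-0.6,0,0,0,-0.3,-1],[1,-0.6,0,0,0,-0.3,-1],[1,-0.6,0,0,0,-0.3,-1],[1,-0.6,0,0,0,-0.3,-1]]'
python3 d.py 515 60 300 0 -4
```

```text
t: 1.6
ee_pos: [290.2, -121.6, 297.5]
orientation: [2.26, 2.182, -0.0]
ft_force: [0.9, -0.4, -0.3]
width: 88.0
grasp_force: 0.0
[ 1.263  1.455 -0.016  0.     0.     0.044]
1.6 [ 290. -122.  298.] [-0.43 -0.18  2.15 -0.    1.17 -0.4 ]
```

```bash
python3 -m inch '[[0.65,0.75,0,0,0,0.04,-1],[0.65,0.75,0,0,0,0.04,-1],[0.65,0.75,0,0,0,0.04,-1]]' >/dev/null
python3 d.py 515 60 300 0 -4
```

```text
[ 0.644  0.653 -0.015  0.001  0.     0.002]
1.975 [411. -30. 298.] [-0.1  -0.    1.99 -0.    1.15 -0.03]
```

```bash
python3 -m inch '[[0.62,0.7,0,0,0,0,-1],[0.62,0.7,0,0,0,0,-1],[0.62,0.7,0,0,0,0,-1],[0.62,0.7,0,0,0,0,-1]]'
python3 d.py 515 60 300 0 -4; python3 - <<'E'
from h import *
o=ctrl.get_obs(); np.save('p1',np.r_[o['ee_pos'],o['orientation']]); a=snap('wrist','w1')
cv2.imwrite('pics/w1b.png',cv2.resize(a[:,:,::-1],(800,600)))
E
```

```text
t: 2.48
ee_pos: [519.2, 54.8, 296.8]
orientation: [-2.296, -2.143, 0.002]
ft_force: [0.6, 0.9, -1.1]
width: 88.1
grasp_force: 0.0
[ 0.033 -0.031 -0.021 -0.002  0.001  0.001]
2.475 [519.  55. 297.] [ 0.08  0.19  1.78 -0.    1.17  0.15]
```

View pics/w1b.png

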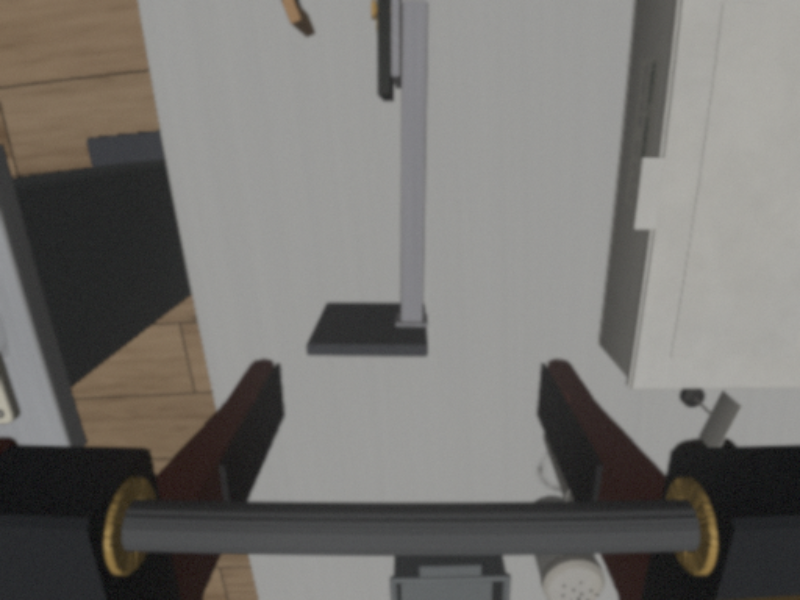

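```bash
python3 - <<'E'
from h import *
p=np.load('p1.npy');po=(p[:3],p[3:]);s=1.5625
P=onz('wrist',np.array([[412,315],[415,60]])/s,59,po);print(P)
F=onz('wrist',np.array([[309,354],[427,354],[309,345],[427,345]])/s,100,po);print(F)
print(onz('wrist',np.array([[386,97]])/s,92,po))
d=P[1]-P[0];print(np.degrees(np.arctan2(d[0],d[1])))
E
```

```text
[[517.02209464  -3.32326038  59.        ]
 [532.1219414  185.94173664  59.        ]]
[[439.67205797 -14.04174913 100.        ]
 [526.88431384 -19.98860832 100.        ]
 [440.6132912   -6.86777612 100.        ]
 [527.31171334 -12.79739763 100.        ]]
[[511.11990967 160.78074853  92.        ]]
4.561481950566327
```

```bash
python3 d.py 524 95 145 20 -4.4
```

```text
[ 2.740e-01  2.100e-02  1.013e+00 -1.000e-03 -4.430e-01  9.000e-03]
2.525 [518.  54. 297.] [ 0.08  0.19  1.78 -0.    1.18  0.15]
```

```bash
python3 -m inch '[[0.27,0.02,0.5,0,-0.22,0,-1],[0.27,0.02,1,0,-0.44,0.01,-1],[0.27,0.02,1,0,-0.44,0.01,-1],[0.27,0.02,1,0,-0.44,0.01,-1],[0.27,0.02,1,0,-0.44,0.01,-1]]'
python3 d.py 521.2 54 32 20 -4.4
```

```text
t: 3.15
ee_pos: [525.1, 94.8, 149.4]
orientation: [2.117, 1.956, -0.366]
ft_force: [-0.2, -0.5, 0.8]
width: 87.7
grasp_force: 0.0
[ 0.008 -0.007  0.829  0.003 -0.005 -0.003]
3.15 [525.  95. 149.] [ 0.34  0.46  1.82 -0.37  1.03  0.64]
```

```bash
python3 -m inch '[[0.01,0,0.3,0,0,0,-1],[0.01,0,0.6,0,0,0,-1],[0.01,0,0.82,0,0,0,-1],[0.01,0,0.82,0,0,0,-1],[0.01,0,0.82,0,0,0,-1]]'
python3 d.py 521.2 54 32 20 -4.4
python3 -c "
from h import *
a=snap('wrist','w2');b=snap('scene','s2')
cv2.imwrite('pics/w2b.png',np.hstack([a,b[90:346,100:356].repeat(2,0).repeat(2,1)[:384,:]])[:,:800,::-1])"
```

```text
t: 3.78
ee_pos: [523.3, 55.8, 33.7]
orientation: [2.116, 1.956, -0.363]
ft_force: [-0.6, 0.3, -0.8]
width: 87.7
grasp_force: 0.0
[-0.009 -0.013  0.015  0.005 -0.006 -0.003]
3.775 [523.  56.  34.] [ 0.27  0.64  1.88 -0.46  0.79  0.71]
```

View pics/w2b.png

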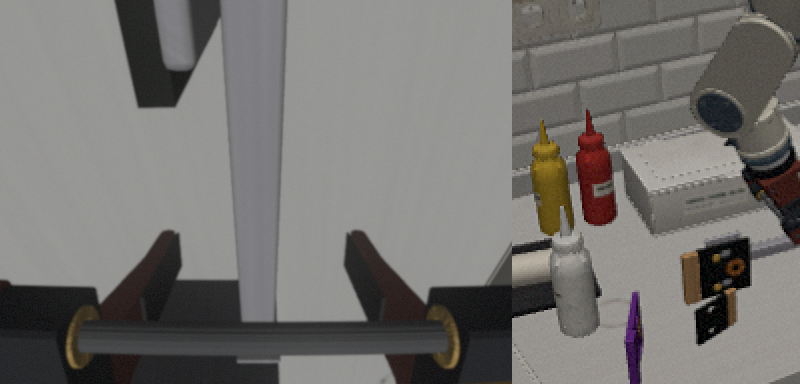

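The post (columns 238–282) lies midway between the fingers (tips at 170 and 355), so I'm closing.

```bash
python3 -m inch '[[0,0,0.01,0,0,0,1],[0,0,0.01,0,0,0,1],[0,0,0.01,0,0,0,1],[0,0,0.01,0,0,0,1],[0,0,0.01,0,0,0,1],[0,0,0.01,0,0,0,1],[0,0,0.01,0,0,0,1],[0,0,0.01,0,0,0,1]]'
python3 d.py 523 62 150 20 -4.4
```

```text
t: 4.88
ee_pos: [520.9, 55.3, 30.0]
orientation: [2.116, 1.959, -0.369]
ft_force: [-2.7, 2.3, 1.9]
width: 17.6
grasp_force: 30.0
[-0.228  0.011 -0.768  0.    -0.004 -0.001]
4.875 [521.  55.  30.] [ 0.27  0.64  1.89 -0.47  0.79  0.71]
```

```bash
python3 -m inch '[[-0.04,0,-0.13,0,0,0,1],[-0.09,0,-0.3,0,0,0,1],[-0.15,0,-0.5,0,0,0,1],[-0.2,0,-0.68,0,0,0,1],[-0.23,0,-0.77,0,0,0,1],[-0.23,0,-0.77,0,0,0,1],[-0.23,0,-0.77,0,0,0,1]]'
python3 d.py 521 60 150 -20 -4.4
```

```text
t: 5.75
ee_pos: [521.0, 61.8, 149.4]
orientation: [2.116, 1.959, -0.37]
ft_force: [0.0, -0.3, -9.1]
width: 17.5
grasp_force: 30.0
[-0.012  0.001  0.    -0.     0.885 -0.   ]
5.75 [521.  62. 149.] [ 0.28  0.45  1.85 -0.38  1.01  0.59]
```

```bash
python3 -m inch '[[0.01,0,0,0,0.1,0,1],[0.02,0,0,0,0.25,0,1],[0.035,0,-0.005,0,0.4,0,1],[0.05,0,-0.01,0,0.55,0,1],[0.065,0,-0.02,0,0.7,0,1],[0.075,0,-0.03,0,0.82,0,1],[0.08,0,-0.03,0,0.88,0,1],[0.08,0,-0.03,0,0.88,0,1]]'
python3 d.py 521 86 160 -70 -4.4
```

```text
t: 6.75
ee_pos: [521.5, 73.7, 148.9]
orientation: [-2.117, -1.958, -0.365]
ft_force: [0.1, 0.9, -8.4]
width: 17.9
grasp_force: 30.0
[ 0.102 -0.01  -0.042 -0.002  1.117 -0.003]
6.75 [522.  74. 149.] [-0.08  0.4   1.94  0.46  0.87 -0.32]
```

```bash
python3 -m inch '[[0.01,0,0,0,0.1,0,1],[0.02,0,0,0,0.25,0,1],[0.035,0,-0.005,0,0.4,0,1],[0.05,0,-0.01,0,0.55,0,1],[0.065,0,-0.02,0,0.7,0,1],[0.08,0,-0.03,0,0.85,0,1],[0.09,0,-0.04,0,1,0,1],[0.09,0,-0.04,0,1,0,1],[0.09,0,-0.04,0,1,0,1]]'
python3 d.py 521 86 160 -70 -4.4
python3 -c "
from h import *
b=snap('scene','s3');a=snap('wrist','w3')
cv2.imwrite('pics/s3b.png',np.hstack([b[60:330,100:500],a[50:320,100:500]])[:,:,::-1])"
```

```text
t: 7.88
ee_pos: [523.7, 85.5, 160.2]
orientation: [-1.595, -1.48, -1.009]
ft_force: [0.1, 0.4, -8.1]
width: 18.1
grasp_force: 30.0
[-0.    -0.018  0.002 -0.001  0.12   0.002]
7.875 [524.  85. 160.] [-0.39  0.68  1.92  1.08  1.34 -1.05]
```

View pics/s3b.png

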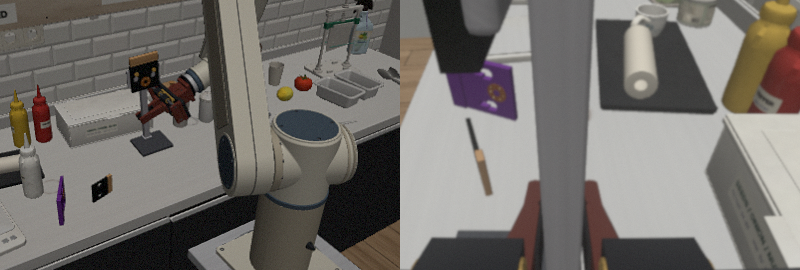

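The stand is held nearly upright, with its panel on. I'll finish the turn and check the post's lean.

```bash
python3 -m inch '[[0,0,0,0,0.12,0,1],[0,0,0,0,0.12,0,1],[0,0,0,0,0.12,0,1]]'
python3 -c "
from h import *
b=snap('scene','s4');cv2.imwrite('pics/s4b.png',cv2.resize(b[100:230,210:340],None,fx=4.5,fy=4.5,interpolation=cv2.INTER_CUBIC)[:,:,::-1])
p,K,d=cam('scene');Q=R.from_rotvec(p['attitude']).as_matrix()
def pr(P):
    c=(np.array(P,float)-p['eye'])@Q; c=c*[1,-1,-1]; return cv2.projectPoints(c,np.zeros(3),np.zeros(3),K,d)[0][:,0]
o=ctrl.get_obs();z=R.from_rotvec(o['orientation']).as_matrix();g=o['ee_pos']-19*z[:,2];print(g)
up=z[:,0]*np.cos(np.radians(20))
X,Y,_=g;Z=g[2]-80
print('expected front-edge pts, crop px',(pr([[X,Y,Z+12],[X,Y,Z+50],[X-78,Y+50,Z+10],[X-78,Y-50,Z+10],[X+12,Y+50,Z+10],[X+12,Y-50,Z+10]])-[210,100])*4.5)"

```

```text
t: 8.35
ee_pos: [523.8, 85.5, 161.0]
orientation: [-1.526, -1.416, -1.072]
ft_force: [-0.5, -0.6, -9.1]
width: 17.6
grasp_force: 30.0
[522.46922181  67.69506908 167.66057994]
expected front-edge pts, crop px [[152.85201629 430.56043492]
 [152.97721837 381.65378145]
 [146.37601911 511.01102735]
 [279.17413532 467.85956085]
 [ 78.39648684 444.80136246]
 [207.41019423 405.52512223]]
```

View pics/s4b.png

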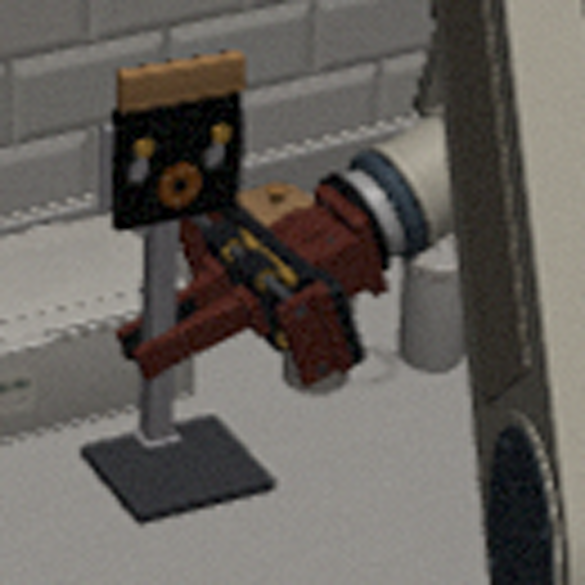

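The stand is held upright with its panel seated. The foot corners are at (143,521), (274,487) and (82,452), and the post base is at (160,436).

```bash
python3 -c "
from h import *
from scipy.optimize import least_squares
p,K,d=cam('scene');Q=R.from_rotvec(p['attitude']).as_matrix()
def pr(P):
    c=(np.array(P,float)-p['eye'])@Q; c=c*[1,-1,-1]; return (cv2.projectPoints(c,np.zeros(3),np.zeros(3),K,d)[0][:,0]-[210,100])*4.5
L=np.array([[-78,50,10],[-78,-50,10],[12,50,10],[0,0,185]],float)
M=np.array([[143,519],[274,484],[82,451],[160,228]])
O=np.array([522.5,67.7,87])
for roll in (-6,-3,0,3,6):
  A=R.from_euler('z',-4.4,degrees=True)*R.from_euler('x',roll,degrees=True)
  q=pr(A.apply(L-[0,0,80])+O+[0,0,80]);print(roll,(q-M).round().tolist())
"; python3 d.py 523 85.5 74 -70 -4.4

```

```text
-6 [[3.0, -4.0], [10.0, -20.0], [6.0, -5.0], [-22.0, -27.0]]
-3 [[-3.0, -6.0], [5.0, -15.0], [0.0, -7.0], [-14.0, -29.0]]
0 [[-8.0, -8.0], [0.0, -10.0], [-5.0, -8.0], [-7.0, -31.0]]
3 [[-13.0, -10.0], [-5.0, -6.0], [-10.0, -11.0], [1.0, -32.0]]
6 [[-18.0, -12.0], [-10.0, -1.0], [-15.0, -13.0], [9.0, -33.0]]
[-0.547 -0.007  0.198  0.    -0.002  0.003]
8.4 [524.  86. 161.] [-0.41  0.74  1.91  1.12  1.42 -1.1 ]
```

```bash
python3 -m inch '[[-0.08,0,0.03,0,0,0,1],[-0.18,0,0.065,0,0,0,1],[-0.28,0,0.1,0,0,0,1],[-0.37,0,0.135,0,0,0,1],[-0.42,0,0.152,0,0,0,1],[-0.44,0,0.16,0,0,0,1],[-0.44,0,0.16,0,0,0,1]]'

```

```text
t: 9.28
ee_pos: [523.8, 85.6, 90.5]
orientation: [-1.525, -1.413, -1.073]
ft_force: [-0.3, 1.0, -8.9]
width: 17.9
grasp_force: 30.0
```

```bash
python3 -m inch '[[-0.012,0,0.005,0,0,0,1],[-0.025,0,0.009,0,0,0,1],[-0.037,0,0.014,0,0,0,1],[-0.037,0,0.014,0,0,0,1]]'

```

```text
t: 9.78
ee_pos: [523.7, 85.7, 84.6]
orientation: [-1.525, -1.413, -1.073]
ft_force: [-0.4, 0.6, -9.0]
width: 17.9
grasp_force: 30.0
```

```bash
python3 -m inch '[[-0.007,0,0.002,0,0,0,1],[-0.014,0,0.005,0,0,0,1],[-0.014,0,0.005,0,0,0,1]]' | grep -E 'pos|force'

```

```text
ee_pos: [523.7, 85.7, 82.3]
ft_force: [-0.7, -0.4, -8.6]
grasp_force: 30.0
```

```bash
python3 -m inch '[[-0.006,0,0.002,0,0,0,1],[-0.012,0,0.004,0,0,0,1],[-0.012,0,0.004,0,0,0,1]]' | grep -E 'pos|force'

```

```text
ee_pos: [523.8, 85.7, 80.4]
ft_force: [-0.1, -0.0, -9.9]
grasp_force: 30.0
```

```bash
python3 -m inch '[[-0.006,0,0.002,0,0,0,1],[-0.012,0,0.004,0,0,0,1],[-0.012,0,0.004,0,0,0,1]]' | grep -E 'pos|force'

```

```text
ee_pos: [523.8, 85.6, 78.6]
ft_force: [0.2, 0.1, -9.1]
grasp_force: 30.0
```

```bash
python3 -m inch '[[-0.006,0,0.002,0,0,0,1],[-0.012,0,0.004,0,0,0,1],[-0.012,0,0.004,0,0,0,1]]' | grep -E 'pos|force'

```

```text
ee_pos: [524.3, 85.7, 77.9]
ft_force: [2.3, 2.8, 2.3]
grasp_force: 30.0
```

```bash
python3 -m inch '[[-0.006,0,0.002,0,0,0,1],[-0.012,0,0.004,0,0,0,1],[-0.012,0,0.004,0,0,0,1]]' | grep -E 'pos|force'

```

```text
ee_pos: [524.5, 86.3, 77.2]
ft_force: [4.2, 6.9, 10.0]
grasp_force: 30.0
```

Contact was gentle, so I'll open and back out along the tool.

```bash
python3 -m inch '[[0,0,0,0,0,0,-1],[0,0,0,0,0,0,-1],[0,0,0,0,0,0,-1],[0,0,0,0,0,0,-1],[0,0,0,0,0,0,-1],[0,0,0,0,0,0,-1]]'
python3 -c "
from h import *
b=snap('scene','s5');cv2.imwrite('pics/s5b.png',cv2.resize(b[100:230,210:340],None,fx=4.5,fy=4.5,interpolation=cv2.INTER_CUBIC)[:,:,::-1])"
```

```text
t: 12.4
ee_pos: [523.8, 85.5, 74.8]
orientation: [-1.525, -1.413, -1.073]
ft_force: [0.2, -0.5, -0.6]
width: 74.5
grasp_force: 0.0
```

View pics/s5b.png

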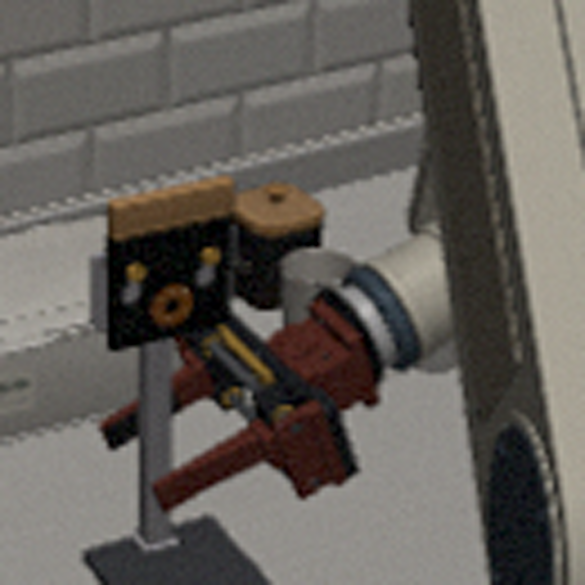

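The stand is upright with its panel seated (panel at (170,265), post base at (157,540)), and the fingers are clear of it.

```bash
python3 -m inch '[[0,0,-0.3,0,0,0,-1],[0,0,-0.6,0,0,0,-1],[0,0,-0.9,0,0,0,-1],[0,0,-0.9,0,0,0,-1],[0.2,0,-1,0,0,0,-1],[0.6,0,-1,0,0,0,-1],[0.9,0,-1,0,0,0,-1],[0.9,0,-1,0,0,0,-1]]'
python3 d.py 500 -60 400 0 -4.4
```

```text
t: 13.45
ee_pos: [516.4, -8.0, 254.7]
orientation: [-1.523, -1.418, -1.074]
ft_force: [-0.2, -0.0, -0.2]
width: 88.0
grasp_force: 0.0
[ 0.791 -0.078 -0.662  0.004 -1.558  0.006]
13.45 [516.  -8. 255.] [-0.56  0.6   1.83  0.98  1.6  -0.96]
```

```bash
python3 -m inch '[[0.3,-0.03,-0.6,0,-0.2,0,-1],[0.6,-0.05,-0.66,0,-0.4,0,-1],[0.79,-0.08,-0.66,0,-0.6,0,-1],[0.79,-0.08,-0.66,0,-0.8,0,-1],[0.79,-0.08,-0.66,0,-0.8,0,-1]]'>/dev/null
python3 d.py 500 -60 400 0 -4.4
```

```text
[ 0.006 -0.001 -0.009  0.003 -0.76   0.006]
14.075 [500. -60. 398.] [-0.47  0.17  1.69  0.55  1.54 -0.49]
```

```bash
python3 -m inch '[[0,0,0,0,-0.2,0,-1],[0,0,0,0,-0.4,0,-1],[0,0,0,0,-0.6,0,-1],[0,0,0,0,-0.76,0,-1],[0,0,0,0,-0.76,0,-1]]'
python3 - <<'E'
from h import *
o=ctrl.get_obs(); np.save('p2',np.r_[o['ee_pos'],o['orientation']]); a=snap('wrist','w6');b=snap('top','t6')
c=cv2.resize(b[140:240,200:300],(384,384),interpolation=cv2.INTER_CUBIC)
cv2.imwrite('pics/w6b.png',np.hstack([a[:,60:476],c])[:,:,::-1])
E
```

```text
t: 14.7
ee_pos: [499.2, -59.9, 394.6]
orientation: [-2.297, -2.135, 0.003]
ft_force: [0.3, 0.1, -0.1]
width: 87.6
grasp_force: 0.0
```

View pics/w6b.png

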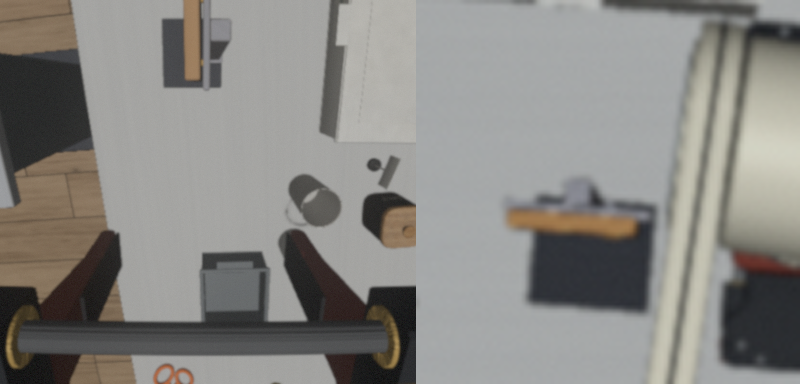

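The wrist view shows the rail's end at crop (184–200, 80) and the tub at (235,290). The top view shows the rail from (507,215) to (637,230).

```bash
python3 - <<'E'
from h import *
a=cv2.imread('pics/w6.png');p=np.load('p2.npy');po=(p[:3],p[3:])
def m(im,sl):
    h=cv2.cvtColor(im,cv2.COLOR_BGR2HSV);k=cv2.inRange(h,(8,90,110),(22,255,255));z=np.zeros_like(k);z[sl]=k[sl];return z
k=m(a,np.s_[0:100,220:280])
for r in (5,25,50,70):
    c=np.where(k[r])[0]
    if len(c):print(r,c.min(),c.max()+1,onz('wrist',[[c.min(),r],[c.max()+1,r]],287,po).round(1).tolist())
print(np.where(k)[0].max(),onz('wrist',[[252,np.where(k)[0].max()+1]],287,po))
b=cv2.imread('pics/t6.png');k=m(b,np.s_[185:210,215:265]);(c,s,an)=cv2.minAreaRect(cv2.findNonZero(k));print(c,s,an,onz('top',[c],287))
print(onz('top',cv2.boxPoints((c,s,an)),287).round(1).tolist())
# tub from wrist
print(onz('wrist',[[264,268],[328,268]],67.5,po).round(1))
E
```

```text
5 245 259 [[496.8, 80.6, 287.0], [506.9, 79.8, 287.0]]
25 244 259 [[494.9, 67.1, 287.0], [505.9, 66.3, 287.0]]
50 245 260 [[494.1, 49.7, 287.0], [505.3, 48.9, 287.0]]
70 245 260 [[492.9, 35.4, 287.0], [504.2, 34.6, 287.0]]
79 [[497.59585604  27.7572423  287.        ]]
(240.03465270996094, 197.65347290039062) (32.23920440673828, 4.676674842834473) 5.710593223571777 [[499.50957866  68.47074007 287.        ]]
[[497.4, 109.1, 287.0], [509.1, 108.1, 287.0], [501.6, 27.9, 287.0], [490.0, 28.9, 287.0]]
[[ 485.6 -263.9   67.5]
 [ 590.6 -271.7   67.5]]
```

```bash
python3 d.py 500 69 320 0 -4.4
```

```text
[ 0.864 -0.06   0.505 -0.005 -0.004  0.001]
14.8 [499. -61. 395.] [-0.15  0.08  1.69  0.    1.38 -0.07]
```

```bash
python3 -m inch '[[0.4,-0.03,0,0,0,0,-1],[0.7,-0.06,0.2,0,0,0,-1],[0.86,-0.06,0.4,0,0,0,-1],[0.86,-0.06,0.5,0,0,0,-1],[0.86,-0.06,0.5,0,0,0,-1]]'; python3 d.py 500 69 259 0 -4.4
```

```text
t: 15.42
ee_pos: [500.4, 66.5, 321.1]
orientation: [-2.305, -2.132, 0.003]
ft_force: [0.4, -0.4, 0.1]
width: 87.6
grasp_force: 0.0
[ 0.016 -0.003  0.414 -0.003 -0.    -0.002]
15.425 [500.  67. 321.] [0.11 0.14 1.79 0.   1.22 0.19]
```

```bash
python3 -m inch '[[0.016,0,0.15,0,0,0,-1],[0.016,0,0.3,0,0,0,-1],[0.016,0,0.41,0,0,0,-1],[0.016,0,0.41,0,0,0,-1]]'; python3 d.py 500 69 259 0 -4.4
python3 - <<'E'
from h import *
a=snap('wrist','w7')
cv2.imwrite('pics/w7.png',a[:,:,::-1])
E
```

```text
t: 15.92
ee_pos: [501.0, 69.3, 260.6]
orientation: [-2.306, -2.133, 0.0]
ft_force: [0.7, -0.4, -0.3]
width: 87.6
grasp_force: 0.0
[-0.003 -0.007  0.011 -0.     0.    -0.002]
15.925 [501.  69. 261.] [ 0.11  0.2   1.85 -0.    1.09  0.19]
```

View pics/w7.png

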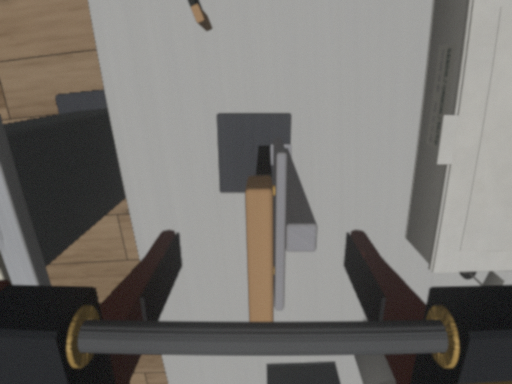

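The rail (columns 247–273) is centred between the fingers (180 and 347). Closing on it.

```bash
python3 -m inch '[[0,-0.006,0.008,0,0,0,1],[0,-0.006,0.008,0,0,0,1],[0,-0.006,0.008,0,0,0,1],[0,-0.006,0.008,0,0,0,1],[0,-0.006,0.008,0,0,0,1],[0,-0.006,0.008,0,0,0,1],[0,-0.006,0.008,0,0,0,1],[0,-0.006,0.008,0,0,0,1]]'
```

```text
t: 16.98
ee_pos: [500.3, 70.2, 259.9]
orientation: [2.304, 2.134, 0.001]
ft_force: [3.0, -0.9, 0.1]
width: 11.7
grasp_force: 30.0
```

```bash
python3 -m inch '[[0,0,-0.03,0,0,0,1],[0,0,-0.06,0,0,0,1],[0,0,-0.09,0,0,0,1],[0,0,-0.12,0,0,0,1],[0,0,-0.12,0,0,0,1],[0,0,-0.12,0,0,0,1]]'
```

```text
t: 17.73
ee_pos: [500.3, 70.3, 277.9]
orientation: [2.304, 2.134, 0.001]
ft_force: [0.2, 0.7, -1.7]
width: 11.6
grasp_force: 30.0
```

```bash
python3 -m inch '[[0,-0.025,0,0,0,0,1],[0,-0.05,0,0,0,0,1],[0,-0.07,0,0,0,0,1],[0,-0.07,0,0,0,0,1]]'
```

```text
t: 18.23
ee_pos: [489.6, 71.1, 277.9]
orientation: [2.304, 2.134, 0.001]
ft_force: [-0.2, 0.0, 0.0]
width: 11.9
grasp_force: 30.0
```

```bash
python3 -m inch '[[0,-0.03,0,0,0,0,1],[0,-0.08,0,0,0,0,1],[0,-0.14,0,0,0,0,1],[0,-0.2,0,0,0,0,1],[0,-0.25,0,0,0,0,1],[0,-0.25,0,0,0,0,1]]'
python3 d.py 530 -334 300 0 -4.4
```

```text
t: 18.98
ee_pos: [452.0, 74.0, 278.0]
orientation: [2.304, 2.134, 0.002]
ft_force: [0.1, 0.2, -1.1]
width: 12.2
grasp_force: 30.0
[-2.672e+00  7.270e-01 -1.460e-01  2.000e-03 -0.000e+00  0.000e+00]
18.975 [452.  74. 278.] [ 0.14  0.1   1.93 -0.    1.11  0.21]
```

```bash
python3 -m inch '[[-0.35,-0.05,-0.1,0,0,0,1],[-0.7,-0.05,-0.14,0,0,0,1],[-1,-0.05,-0.14,0,0,0,1],[-1,0,-0.14,0,0,0,1],[-1,0,-0.14,0,0,0,1]]'
python3 - <<'E'
from h import *
b=cv2.imread('pics/t0.png')
g=cv2.cvtColor(b,cv2.COLOR_BGR2GRAY)
k=np.zeros_like(g);k[165:218,348:412]=(g[165:218,348:412]<118)*255
k=cv2.morphologyEx(k,cv2.MORPH_OPEN,np.ones((3,3)))
c=max(cv2.findContours(k,0,2)[0],key=cv2.contourArea);r=cv2.minAreaRect(c);print(r,onz('top',[r[0]],67.5),onz('top',cv2.boxPoints(r),67.5).round().tolist())
E
python3 d.py 530 -334 300 0 -4.4
```

```text
t: 19.6
ee_pos: [441.6, -75.5, 298.8]
orientation: [2.305, 2.133, 0.002]
ft_force: [-0.5, 0.7, -1.3]
width: 11.8
grasp_force: 30.0
((378.9025573730469, 192.03472900390625), (50.923885345458984, 37.664459228515625), 2.2025980949401855) [[ 532.18370908 -336.9956937    67.5       ]] [[478.0, -257.0, 68.0], [592.0, -263.0, 68.0], [587.0, -418.0, 68.0], [473.0, -411.0, 68.0]]
[-1.672e+00  7.210e-01 -7.000e-03  2.000e-03 -0.000e+00 -1.000e-03]
19.6 [442. -76. 299.] [-0.2   0.06  1.92  0.    1.16 -0.12]
```

```bash
python3 -m inch '[[-0.35,0.1,0,0,0,0,1],[-0.7,0.3,0,0,0,0,1],[-0.85,0.5,0,0,0,0,1],[-0.85,0.6,0,0,0,0,1],[-0.85,0.6,0,0,0,0,1]]'>/dev/null
python3 d.py 532 -335 300 0 -4
```

```text
[-0.839  0.134 -0.012  0.    -0.001 -0.006]
20.225 [ 521. -208.  298.] [-0.4   0.25  1.7   0.    1.19 -0.33]
```

```bash
python3 -m inch '[[-0.35,0.06,0,0,0,0,1],[-0.7,0.11,0,0,0,0,1],[-0.84,0.13,0,0,0,0,1],[-0.84,0.13,0,0,0,0,1],[-0.84,0.13,0,0,0,0,1]]'>/dev/null
python3 d.py 532 -335 300 0 -4
python3 - <<'E'
from h import *
o=ctrl.get_obs();a=snap('wrist','w8');c=snap('scene','s8')
po=(o['ee_pos'],o['orientation'])
cv2.imwrite('pics/w8b.png',np.hstack([a[:,:400],c[:,140:]])[:,:,::-1]);np.save('p8',np.r_[po])
E
```

```text
[ 0.     0.01  -0.007  0.001 -0.001 -0.007]
20.85 [ 530. -335.  299.] [-0.58  0.35  1.55  0.    1.24 -0.51]
```

View pics/w8b.png

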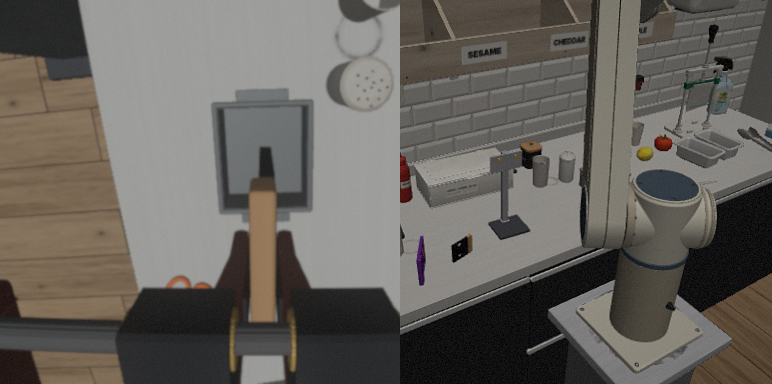

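The stand is upright without its panel, and the gripper holds the panel. The tub rim runs (213,103)–(311,100) to (219,212)–(310,210) in the wrist view.

```bash
python3 - <<'E'
from h import *
p=np.load('p8.npy').ravel();P=onz('wrist',[[213,103],[311,100],[219,212],[310,210]],67.5,(p[:3],p[3:]));print(P.round(),P.mean(0))
E
python3 d.py 532 -335 90 0 -4
```

```text
[[ 480. -268.   68.]
 [ 591. -273.   68.]
 [ 472. -400.   68.]
 [ 585. -406.   68.]] [ 532.1434437  -336.57368213   67.5       ]
[ 1.000e-03  7.000e-03  1.394e+00  1.000e-03 -1.000e-03 -7.000e-03]
20.95 [ 531. -335.  299.] [-0.58  0.35  1.55  0.    1.24 -0.51]
```

The tub's centre is confirmed at (532,-336) with matching yaw, so I'm lowering.

```bash
python3 -m inch '[[0.01,0.01,0.2,0,0,0,1],[0.01,0.01,0.45,0,0,0,1],[0.01,0.01,0.7,0,0,0,1],[0.01,0.01,0.9,0,0,0,1],[0.01,0.01,1,0,0,0,1],[0.01,0.01,1,0,0,0,1]]'; python3 -m inch '[[0,0,0.1,0,0,0,1],[0,0,0.2,0,0,0,1],[0,0,0.28,0,0,0,1],[0,0,0.34,0,0,0,1],[0,0,0.36,0,0,0,1],[0,0,0.36,0,0,0,1]]'
```

```text
t: 21.7
ee_pos: [532.3, -334.6, 148.5]
orientation: [-2.304, -2.135, -0.001]
ft_force: [0.1, 0.7, -1.4]
width: 11.5
grasp_force: 30.0
t: 22.45
ee_pos: [532.6, -335.5, 94.9]
orientation: [2.304, 2.134, 0.001]
ft_force: [0.0, 0.5, -0.7]
width: 11.9
grasp_force: 30.0
```

```bash
python3 -m inch '[[0,0,0.02,0,0,0,1],[0,0,0.05,0,0,0,1],[0,0,0.075,0,0,0,1],[0,0,0.085,0,0,0,1],[0,0,0.085,0,0,0,1]]'; python3 -m inch '[[0,0,0,0,0,0,0.4],[0,0,0,0,0,0,0.4],[0,0,0,0,0,0,0.2],[0,0,0,0,0,0,0.2],[0,0,0,0,0,0,0.2],[0,0,0,0,0,0,-1],[0,0,0,0,0,0,-1],[0,0,0,0,0,0,-1],[0,0,0,0,0,0,-1],[0,0,0,0,0,0,-1]]'
```

```text
t: 23.08
ee_pos: [532.5, -335.4, 82.1]
orientation: [2.304, 2.134, 0.001]
ft_force: [0.4, -0.2, -1.6]
width: 12.0
grasp_force: 30.0
t: 24.32
ee_pos: [532.6, -335.4, 82.3]
orientation: [2.304, 2.134, 0.001]
ft_force: [1.1, 0.5, 0.8]
width: 81.5
grasp_force: 0.0
```

```bash
python3 -m inch '[[0,0,-0.05,0,0,0,-1],[0,0,-0.1,0,0,0,-1],[0,0,-0.2,0,0,0,-1],[0,0,-0.4,0,0,0,-1],[0,0,-0.7,0,0,0,-1],[0,0,-1,0,0,0,-1],[0,0,-1,0,0,0,-1]]';python3 -m inch '[[0,0,-0.4,0,0,0,-1],[0,0,-0.4,0,0,0,-1],[0,0,-0.4,0,0,0,-1],[0,0,-0.4,0,0,0,-1]]'
python3 - <<'E'
from h import *
o=ctrl.get_obs();po=(o['ee_pos'],o['orientation']);a=snap('wrist','w9')[:,:,::-1]
h=cv2.cvtColor(np.ascontiguousarray(a),cv2.COLOR_BGR2HSV)
k=cv2.inRange(h,(8,80,80),(22,255,255))
d=cv2.inRange(h,(0,0,0),(180,255,45))
for n,k in(('rail',k),('dark',d)):
  q=k.copy();q[:90]=0;q[260:]=0;q[:,:190]=0;q[:,335:]=0
  c=[x for x in cv2.findContours(q,0,2)[0] if cv2.contourArea(x)>60]
  for x in c:
    r=cv2.minAreaRect(x);print(n,np.round(r[0]),np.round(r[1]),[onz('wrist',cv2.boxPoints(r),z,po).round()[:,:2].tolist() for z in(10,80)])
print('tub px now vs w8 same height', o['ee_pos'])
# stand in scene
s=snap('scene','s9');s8=cv2.imread('pics/s8.png')
df=cv2.absdiff(np.ascontiguousarray(s[:,:,::-1]),s8).max(2);print('scene change near stand/cups',(df[140:250,220:300]>50).sum(),(df[140:190,270:320]>50).sum())
E
```

```text
t: 25.2
ee_pos: [534.5, -336.8, 237.6]
orientation: [2.298, 2.128, 0.005]
ft_force: [0.3, 0.3, 0.8]
width: 87.8
grasp_force: 0.0
t: 25.7
ee_pos: [531.4, -334.8, 290.4]
orientation: [-2.303, -2.133, -0.0]
ft_force: [-0.1, 0.3, 0.9]
width: 87.8
grasp_force: 0.0
rail [264. 166.] [78. 11.] [[[530.0, -305.0], [544.0, -306.0], [536.0, -413.0], [521.0, -412.0]], [[531.0, -296.0], [543.0, -297.0], [537.0, -387.0], [524.0, -386.0]]]
tub px now vs w8 same height [ 531.43022813 -334.81759253  290.38628822]
scene change near stand/cups 0 0
```

```bash
python3 -c "
from workcell import ctrl
print(ctrl.close_job())"
```

```text
the job is handed in; nothing more can be done
None
```

The sign was stood back up with its panel on. I then lifted the panel off its studs and stood it in the wash-up tub, leaving the stand upright; the last camera check showed no change around the stand or cups, and I handed the job in at about 26 s.

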